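Cool box: seat the nested lids, then hold up the outer one

ROBOT

A 6-joint arm with a two-finger parallel gripper is mounted at the origin on the work surface. World frame = base frame: x ahead of the robot, y to its left, z up, the work surface at z = 0. Lengths are in mm, angles in rad, forces in N, time in s.
With the tool pointing down it reaches from about 250 to 850 mm from the base axis. Payload 12.5 kg.
Tool frame: the origin (TCP) lies on the centre line of the jaws, within the pads' length; the fingertips stand 17 mm ahead of it and the grasp point (between the pads) lies 2 mm behind it; z points along the fingers, y is the line along which they close (so a half turn about z gives the same grasp; the last joint's range is limited). The gripper opens to 93 mm and grips with 3 to 60 N. Pads are 15 mm wide; open, the fingers measure 128 mm over their backs; the gripper's body (75 mm by 188 mm) begins 65 mm behind the grasp point.
Start: joints at [1.067, 0.351, 1.652, -0, 1.139, -0.085], TCP at [223.633, 502.466, 235.633] pointing down, gripper open.
Joint ranges: [-2.75, 2.75], [-0.79, 2.1], [0.01, 2.65], [-1.57, 4.71], [0.07, 3.14], [-2.87, 2.87]. Speed limits (rad/s): [2.22, 2.22, 2.79, 3.14, 3.14, 3.14].

INTERFACE

Orientations are given as a 3x3 rotation matrix whose columns are the frame's x, y, z axes.
In Python, from station import r, grab_frame, camera_info gives the robot as it stands.
- The arm moves only by the shell command python3 -m pendant 'ROWS' [FORCE]. ROWS is JSON, a list of rows, each an object of numbers: "fingers": the closure, from 0 (fully open) to 1 (shut); "dx", "dy", "dz": the shift along the tool's x, y, z in m; "spin": the turn about the tool's z in degrees. A call has 1 to 8 rows; each row is the pose to reach, as a shift and turn from the pose commanded when the call began, along the tool's axes at that moment; what a row does not reach only later rows make up. A row lasts 1/10 s, in which the tool goes at most 50 mm and 8.59 degrees, less where a joint would pass 70% of its speed; a pose out of reach is approached as far as the arm can. A call with a gripper value outside its range is refused whole. The fingers move at their own pace and stop on an object; FORCE is the grip in N (left out, the last holds). Time passes only in rows, so rows that repeat a pose let the fingers close. It gives the time, the measured TCP pose, the force, the opening and the grip force at its end, in the units of the state.
- r.observe(): the state, without advancing time (a new reading comes with each control period).
- grab_frame(name): name is "side" or "top" or "wrist"; returns the picture (420x560x3 uint8, red, green, blue); there is no depth.
- camera_info(name): a dict with "fx", "fy", "cx", "cy" (pixels), "R" (3x3) and "t" (3): a world point X has camera coordinates R X + t; the wrist camera has in their place "hand_eye" (4x4, takes a point from camera to tool coordinates, whose origin is the TCP and whose axes are the flange's). Camera axes: x right, y down, z forward; pixel columns grow to the right and rows downward; lengths in mm; the calibration is good to about 2 mm. A picture is of the moment at which its call begins: read the wrist's pose just before it. camera_info takes no time and is no camera call.
- r.close_job(): hands the job in; it is judged then, once.
The state is a dict: "t": time; "q": joint angles; "joint_velocities": joint speeds; "joint_torque": joint torques, N m; "position": TCP position; "tool_rot": TCP orientation; "wrist_force": force on the tool from outside, world axes, zero at the start; "moment": the same for the moment, N m; "width": finger opening in mm; "grasp_force": force on a finger pad.
Only numpy, scipy, OpenCV 4.12 (cv2) and the standard library are available. Lean on these libraries where they do the work, as an engineer would, in place of code of your own. Each camera call takes 0.05 s, during which the arm holds its last target. There are 200 camera calls.

TASK

Close the open medicine cool box with its two lids nested as they stand: carry the pair by the inner foam lid, gripped through the finger cut-outs of the outer lid, and lower it, without dropping, until the inner lid is fully home. Then lift the outer lid alone by its fin, leaving the inner lid seated, and finish while still holding it level over the box, about 10 cm up, so that a colleague can lay the temperature logger between the lids. Do not shove or tip the box, and leave the other things on the counter alone.

Things in the scene. Friction and masses are not known exactly. Their poses are not given: they have to be found in the camera images.
- coolbox: Open narrow cool box, grey, loose, 1 kg with contents (gel pack, two pens). Origin: centre of its underside; x along its length, y across, z up. 170 (x) by 60 (y) by 90 mm high. Stands left or right of the robot's centre line, the lids on the other side; either is turned up to 35 degrees. The lids fit either way round.
- box_mouth (a point): Centre of the box's mouth, level with its flat rim, 90 mm above the box's origin; axes as the box. Walls 8 mm (grey shell, white foam): the mouth is 154 (x) by 44 (y) mm; nothing inside stands higher than 45 mm above the counter.
- inner_mid (a point): Centre of the slab of the inner lid, a loose white foam plug lid, about 90 g. x along it, y across, z up. Slab 176 (x) by 66 (y) by 26 mm thick. At the start 33 mm above the counter (the lid stands on its plug, the outer lid on top). Carry the pair by this slab, gripped across y at mid-length from above, 66 mm wide. Fully home, this point is 103 mm above the box's origin.
- plug_foot (a point): Centre of the underside of the inner lid's plug, 33 mm under the slab's centre. The plug hangs 20 mm below the slab and tapers from 149 (x) by 40 (y) mm under the slab to 138 by 32 mm at its foot. Home, the slab rests on the box's rim, with 2 mm of side play, and overhangs the box's long walls by 3 mm, so fingertips holding the slab may reach below it.
- outer_fin (a point): Centre of the upright fin on the outer lid, a loose grey rigid cap, about 120 g. x along it, y across, z up. Fin 70 (x) by 14 (y) mm, 24 mm tall on a 4 mm top plate; this point is 12 mm above the plate and 12 mm below the fin's top. The cap lies loosely on the slab; nested, this point is 29 mm straight above the slab's centre. Lifted by the fin, it comes off alone.
- outer_plate (a point): Centre of the underside of the outer lid's top plate, 16 mm below the fin's centre; nested, it lies on the slab's top. Lid 186 by 76 mm over a skirt that hangs 20 mm down, 2 mm of play round the slab. In the middle 60 mm of both long sides the skirt is missing and the plate is only 62 mm wide: the finger cut-outs, leaving the slab's sides free from above.
- tape_roll: Bystander: roll of packing tape lying flat near the robot on the centre line, 100 mm across, 48 mm high; origin at the centre of its underside.
- scanner: Bystander: black hand-held barcode scanner lying on its back, about 155 (x) by 62 by 40 mm; origin under its middle. It lies on the centre line, between the lids and the box.
- parcel: Bystander: cardboard parcel 120 by 180 by 80 mm high, at the far side; origin at the centre of its underside.
- logger: Bystander: temperature logger, grey flat case 55 by 90 by 14 mm, at the far side; origin at the centre of its underside. The robot leaves it alone.

How it is judged:
By the outcome, as a careful person would: the job done as asked, in the order asked, and still so for the second after the job is handed in, while the arm keeps its last pose, push and grip.
It also fails if it takes over 61 s, if anything falls off the work surface, if the arm or the gripper's body presses on something with over 40 N, if the wrist force passes 120 N, or if a joint passes its speed limit or range.

## Working session

There is one attempt and no reset: what is moved stays moved. The work goes in short steps, Python scripts to look and compute and a shell command to move; the robot and the scene stay as the last step left them, time stands still between calls to the robot, and variables do not carry over. Pictures are saved under pics/ and viewed, at most 10 in all, crops included, and the job is handed in when it is done.

```bash
mkdir -p pics; python3 - <<'E'
from station import r, grab_frame, camera_info
import cv2,numpy as np
np.set_printoptions(precision=4,suppress=True)
s=r.observe();print(s)
for n in ("top","side"):
    cv2.imwrite(f"pics/{n}0.png",grab_frame(n)[:,:,::-1]);print(n,camera_info(n))
print(camera_info("wrist"))
E
```

```text
{'t': 0.0, 'q': array([ 1.0674,  0.3512,  1.6524,  0.    ,  1.1391, -0.0846]), 'joint_velocities': array([-0.0008,  0.0008,  0.0032, -0.0005,  0.0008, -0.0013]), 'joint_torque': array([ -0.001 , -49.7312, -28.5249,   0.0699,   0.0257,  -0.0001]), 'position': array([223.4921, 502.1924, 235.1213]), 'tool_rot': array([[-0.9136,  0.4067, -0.0005],
       [ 0.4067,  0.9136, -0.001 ],
       [ 0.0001, -0.0011, -1.    ]]), 'wrist_force': array([-0.2208,  0.0119,  0.5591]), 'moment': array([ 0.0037, -0.0138,  0.0081]), 'grasp_force': 0.0, 'width': 93.09545998161924}
top {'fx': 415.5977789024998, 'fy': 415.5977789024998, 'cx': 277.2009646882321, 'cy': 207.33501639782514, 'R': array([[ 0.0215, -0.9997, -0.0086],
       [-0.986 , -0.0198, -0.1653],
       [ 0.1651,  0.0121, -0.9862]]), 't': array([ -8.1696, 610.6097, 755.8799])}
side {'fx': 537.3823711845829, 'fy': 537.3823711845829, 'cx': 281.3999817269199, 'cy': 209.48500876001262, 'R': array([[ 0.8074, -0.5898, -0.0163],
       [-0.3215, -0.4166, -0.8504],
       [ 0.4948,  0.6918, -0.5259]]), 't': array([-484.9941,  280.6635,  887.2334])}
{'fx': 325.46527791529377, 'fy': 325.46527791529377, 'cx': 280.08707560631757, 'cy': 216.3118988421552, 'hand_eye': array([[   0.0004,   -0.9629,   -0.27  ,   73.863 ],
       [   1.    ,    0.0006,   -0.0004,   -1.7946],
       [   0.0006,   -0.27  ,    0.9629, -149.3294],
       [   0.    ,    0.    ,    0.    ,    1.    ]])}
```

View pics/top0.png

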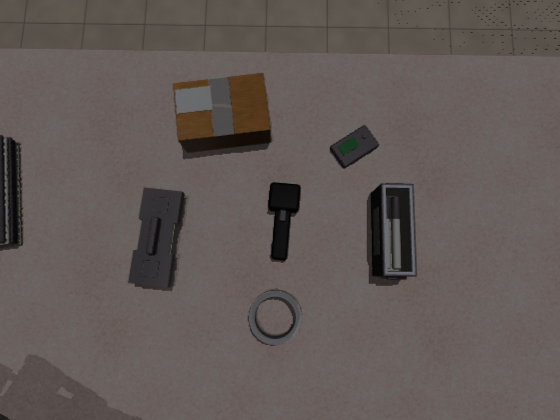

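View pics/side0.png

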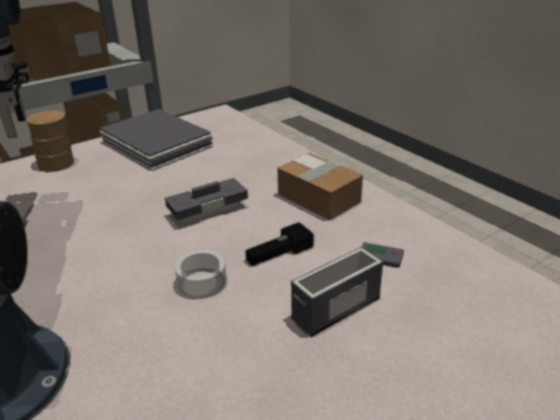

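Top view: the nested lids are on the left, around (157,238) with the fin at about (153,236). The open box is on the right, with rim corners near (382,185), (413,185), (414,275) and (382,275). The scanner lies between them, with the tape, parcel and logger around. Next I'll enlarge the lids and box and make a first estimate.

```bash
cat > h.py <<'E'
from station import r, grab_frame, camera_info
import cv2,numpy as np
np.set_printoptions(precision=3,suppress=True)
def cam(n,s=None):
    c=camera_info(n);K=np.array([[c['fx'],0,c['cx']],[0,c['fy'],c['cy']],[0,0,1]])
    if 'R' in c: return K,np.array(c['R']),np.array(c['t'])
    H=np.array(c['hand_eye']);T=np.eye(4);T[:3,:3]=s['tool_rot'];T[:3,3]=s['position']
    M=np.linalg.inv(T@H);return K,M[:3,:3],M[:3,3]
def back(c,uv,z):
    K,R,t=c;d=R.T@np.linalg.inv(K)@np.array([uv[0],uv[1],1.]);o=-R.T@t
    return o+d*(z-o[2])/d[2]
def proj(c,X):
    K,R,t=c;p=(K@(R@np.atleast_2d(X).T+t[:,None]));return (p[:2]/p[2]).T
E
python3 - <<'E'
from h import *
im=cv2.imread("pics/top0.png")
a=cv2.resize(im[180:295,120:195],None,fx=5,fy=5,interpolation=3);b=cv2.resize(im[175:290,360:430],None,fx=5,fy=5,interpolation=3)
o=np.clip(np.hstack([a,b])*2.0,0,255).astype('uint8');cv2.imwrite("pics/crop.png",o);print(o.shape)
c=cam("top")
for p in [(382,185),(413,185),(414,275),(382,275)]:print(back(c,p,90))
for p in [(147,189),(184,192),(167,288),(130,285)]:print(back(c,p,50))
E
```

```text
(575, 725, 3)
[ 650.064 -189.703   90.   ]
[ 651.191 -247.126   90.   ]
[ 486.14  -243.581   90.   ]
[ 484.909 -186.394   90.   ]
[642.124 260.862  50.   ]
[637.561 187.754  50.   ]
[452.387 209.032  50.   ]
[456.422 279.454  50.   ]
```

View pics/crop.png

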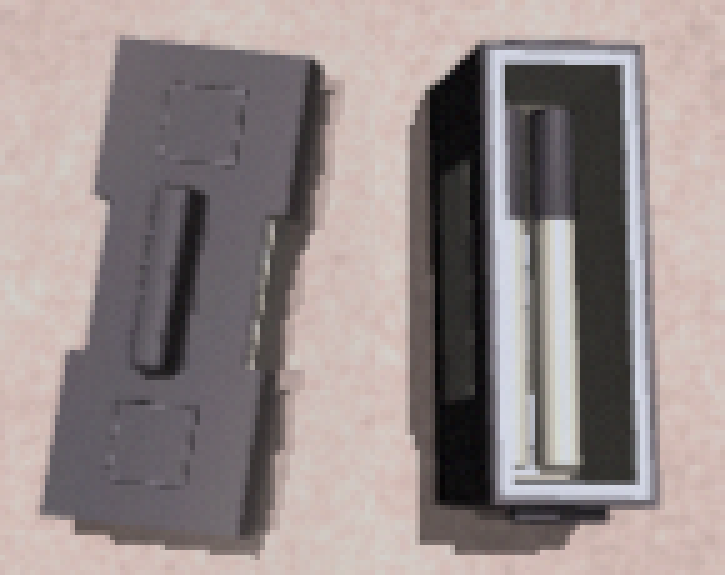

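The enlarged crop shows the lid plate corners at about (122,38), (312,60), (243,538) and (42,513). The rim corners of the box are at about (480,42), (642,45), (657,503) and (490,503).

```bash
cat >> h.py <<'E'
def rect(P):  # corners TL,TR,BR,BL -> centre, yaw of long axis, sizes
    P=np.array(P)[:,:2];d=(P[0]+P[1]-P[2]-P[3])/2;w=(P[0]+P[3]-P[1]-P[2])/2
    return P.mean(0),np.degrees(np.arctan2(d[1],d[0])),np.degrees(np.arctan2(-w[0],w[1])),np.hypot(*d),np.hypot(*w)
def goto(xy,yaw,s=None):
    """shift (m, tool axes) and spin(deg) taking TCP to xy with tool y across long axis at yaw"""
    s=s or r.observe();R=s['tool_rot'];ty=np.degrees(np.arctan2(R[1,1],R[0,1]))
    a=(yaw+90-ty+90)%180-90
    d=np.array([*xy,s['position'][2]])-s['position'];print('shift m',R.T@d/1000,'spin',-a)
E
python3 - <<'E'
from h import *
c=cam("top")
L=[back(c,(120+(u+.5)/5-.5,180+(v+.5)/5-.5),50) for u,v in [(122,38),(312,60),(243,538),(42,513)]]
B=[back(c,(360+(u-375+.5)/5-.5,175+(v+.5)/5-.5),90) for u,v in [(480,42),(642,45),(657,503),(490,503)]]
print(rect(L));print(rect(B));goto(rect(L)[0],rect(L)[1])
E
```

```text
(array([549.838, 237.322]), np.float64(-4.9273316480915215), np.float64(-5.615043429388284), np.float64(184.90328644423673), np.float64(76.42375200798301))
(array([ 569.529, -217.249]), np.float64(0.03528236341820166), np.float64(0.6307270072410476), np.float64(168.6170280469362), np.float64(59.859001491644555))
shift m [-0.406 -0.109  0.   ] spin -19.070620895424526
```

```bash
python3 -m pendant '[{"dx":-0.05,"dy":-0.013,"spin":-6},{"dx":-0.1,"dy":-0.027,"spin":-12},{"dx":-0.15,"dy":-0.04,"spin":-19},{"dx":-0.2,"dy":-0.054,"spin":-19},{"dx":-0.25,"dy":-0.067,"spin":-19},{"dx":-0.3,"dy":-0.08,"spin":-19},{"dx":-0.35,"dy":-0.094,"spin":-19},{"dx":-0.406,"dy":-0.109,"spin":-19}]' 25
python3 -m pendant '[{"dx":0},{"dx":0},{"dx":0}]'
python3 - <<'E'
from h import *
L=[549.8,237.3]
goto(L,-5.2)
s=r.observe();print(s['t'],s['position'],s['wrist_force'])
im=grab_frame("wrist")[:,:,::-1];cv2.imwrite("pics/w1.png",np.clip(im*1.6,0,255).astype('uint8'))
import pickle;pickle.dump(cam("wrist",s),open("w1.pkl","wb"))
E
```

```text
shift m [-0.406 -0.109  0.   ] spin -18.797952543516047
0.1 [223.503 502.213 235.176] [ 0.418 -0.653  0.237]invalid input
invalid input
```

View pics/w1.png

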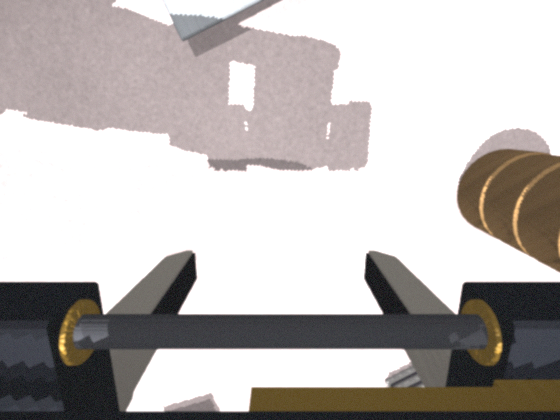

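The wrist picture is overexposed and shows only the start area, because both moves were refused. The rows probably need every key, so I'll retry with full rows.

```bash
python3 -m pendant '[{"fingers":0,"dx":-0.05,"dy":-0.013,"dz":0,"spin":-6},{"fingers":0,"dx":-0.1,"dy":-0.027,"dz":0,"spin":-12},{"fingers":0,"dx":-0.15,"dy":-0.04,"dz":0,"spin":-19},{"fingers":0,"dx":-0.2,"dy":-0.054,"dz":0,"spin":-19},{"fingers":0,"dx":-0.25,"dy":-0.067,"dz":0,"spin":-19},{"fingers":0,"dx":-0.3,"dy":-0.08,"dz":0,"spin":-19},{"fingers":0,"dx":-0.35,"dy":-0.094,"dz":0,"spin":-19},{"fingers":0,"dx":-0.406,"dy":-0.109,"dz":0,"spin":-19}]' 25
python3 - <<'E'
from h import *
goto([549.8,237.3],-5.2)
E
```

```text
t: 0.95
position: [535.7, 249.0, 235.5]
tool_rot: [[-0.996, 0.087, -0.0], [0.087, 0.996, -0.0], [0.0, -0.0, -1.0]]
wrist_force: [0.2, 0.2, 0.6]
width: 92.7
grasp_force: 0.0
shift m [-0.015 -0.01  -0.   ] spin 0.19837691523292733
```

```bash
python3 -m pendant '[{"fingers":0,"dx":0,"dy":0,"dz":0,"spin":0},{"fingers":0,"dx":0,"dy":0,"dz":0,"spin":0},{"fingers":0,"dx":0,"dy":0,"dz":0,"spin":0}]'
python3 - <<'E'
from h import *
import pickle
goto([549.8,237.3],-5.2)
s=r.observe()
im=grab_frame("wrist")[:,:,::-1];cv2.imwrite("pics/w2.png",im)
pickle.dump(cam("wrist",s),open("w2.pkl","wb"))
E
```

```text
t: 1.25
position: [533.6, 251.2, 235.4]
tool_rot: [[-0.996, 0.086, -0.001], [0.086, 0.996, -0.0], [0.001, -0.0, -1.0]]
wrist_force: [-0.1, -0.2, -0.1]
width: 92.9
grasp_force: 0.0
shift m [-0.017 -0.012 -0.   ] spin 0.24361379264088612
```

View pics/w2.png

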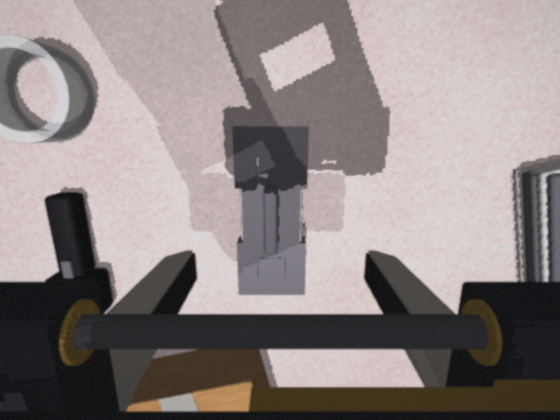

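The wrist view shows the lid plate corners at about (234,127), (308,127), (305,294) and (238,294), with the fin around (271,224).

```bash
python3 - <<'E'
from h import *
import pickle
c=pickle.load(open("w2.pkl","rb"))
P=[back(c,p,50) for p in [(238.5,294),(305,294),(308,127),(234,127)]]
# order TL,TR,BR,BL with far end first, left(+y)=image right
P=[P[1],P[0],P[3],P[2]]
print(np.array(P));print(rect(P))
ct=cam("top");L=[back(ct,(120+(u+.5)/5-.5,180+(v+.5)/5-.5),50) for u,v in [(122,38),(312,60),(243,538),(42,513)]]
print(proj(c,np.array(L)))
# fin ends z=74
for p in [(264,193),(277,193),(265,256),(277,256)]:print(back(c,p,74))
xy=rect(P)[0];goto(xy,rect(P)[1])
E
```

```text
[[646.831 267.829  50.   ]
 [640.333 192.003  50.   ]
 [456.854 209.713  50.   ]
 [463.164 282.855  50.   ]]
(array([551.795, 238.1  ]), np.float64(-5.095089209236554), np.float64(-4.9142031720337975), np.float64(184.30130185152603), np.float64(74.7587214711089))
[[304.238 293.101]
 [238.044 292.411]
 [230.772 124.192]
 [308.714 125.233]]
[520.976 234.405  74.   ]
[522.06  246.996  74.   ]
[586.573 228.897  74.   ]
[587.627 241.17   74.   ]
shift m [-0.019 -0.012 -0.   ] spin 0.1765829888420285
```

Wrist and top cameras agree to 2 mm: the lids are at (551,238), yaw −5°. I'll move over them and descend.

```bash
python3 -m pendant '[{"fingers":0,"dx":-0.018,"dy":-0.012,"dz":0,"spin":0},{"fingers":0,"dx":-0.018,"dy":-0.012,"dz":0.04,"spin":0},{"fingers":0,"dx":-0.018,"dy":-0.012,"dz":0.08,"spin":0},{"fingers":0,"dx":-0.018,"dy":-0.012,"dz":0.12,"spin":0},{"fingers":0,"dx":-0.018,"dy":-0.012,"dz":0.15,"spin":0},{"fingers":0,"dx":-0.018,"dy":-0.012,"dz":0.18,"spin":0},{"fingers":0,"dx":-0.018,"dy":-0.012,"dz":0.204,"spin":0},{"fingers":0,"dx":-0.018,"dy":-0.012,"dz":0.204,"spin":0}]'
python3 -m pendant '[{"fingers":0.1,"dx":0,"dy":0,"dz":0,"spin":0},{"fingers":0.2,"dx":0,"dy":0,"dz":0,"spin":0},{"fingers":0.25,"dx":0,"dy":0,"dz":0,"spin":0},{"fingers":0.35,"dx":0,"dy":0,"dz":0,"spin":0},{"fingers":0.45,"dx":0,"dy":0,"dz":0,"spin":0},{"fingers":0.5,"dx":0,"dy":0,"dz":0,"spin":0},{"fingers":0.5,"dx":0,"dy":0,"dz":0,"spin":0},{"fingers":0.5,"dx":0,"dy":0,"dz":0,"spin":0}]' 25
```

```text
t: 2.1
position: [548.8, 237.6, 29.0]
tool_rot: [[-0.996, 0.085, -0.005], [0.085, 0.996, -0.002], [0.005, -0.002, -1.0]]
wrist_force: [-0.3, 0.5, -0.0]
width: 92.8
grasp_force: 0.0
t: 2.9
position: [551.8, 237.5, 32.7]
tool_rot: [[-0.996, 0.087, 0.002], [0.087, 0.996, 0.001], [-0.001, 0.001, -1.0]]
wrist_force: [-1.9, 2.2, 6.2]
width: 65.8
grasp_force: 25.0
```

Slab gripped (65.8 mm wide, 25 N). I'll lift and carry gently.

```bash
python3 -m pendant '[{"fingers":0.5,"dx":0,"dy":0,"dz":-0.01,"spin":0},{"fingers":0.5,"dx":0,"dy":0,"dz":-0.03,"spin":0},{"fingers":0.5,"dx":0,"dy":0,"dz":-0.05,"spin":0},{"fingers":0.5,"dx":0,"dy":0,"dz":-0.075,"spin":0},{"fingers":0.5,"dx":0,"dy":0,"dz":-0.1,"spin":0},{"fingers":0.5,"dx":0,"dy":0,"dz":-0.12,"spin":0},{"fingers":0.5,"dx":0,"dy":0,"dz":-0.13,"spin":0},{"fingers":0.5,"dx":0,"dy":0,"dz":-0.13,"spin":0}]'
python3 - <<'E'
from h import *
s=r.observe();print(s['width'],s['grasp_force'],s['wrist_force']);goto([569.5,-217.2],0.3)
E
```

```text
t: 3.7
position: [551.7, 237.2, 162.9]
tool_rot: [[-0.996, 0.087, 0.002], [0.087, 0.996, 0.001], [-0.002, 0.001, -1.0]]
wrist_force: [-0.3, 0.0, -2.2]
width: 65.7
grasp_force: 25.0
65.72117832448488 24.99962478876114 [-0.296  0.019 -2.153]
shift m [-0.057 -0.451 -0.   ] spin -5.301318509490855
```

```bash
python3 -m pendant '[{"fingers":0.5,"dx":-0.001,"dy":-0.015,"dz":0,"spin":0},{"fingers":0.5,"dx":-0.006,"dy":-0.045,"dz":0,"spin":-1},{"fingers":0.5,"dx":-0.01,"dy":-0.08,"dz":0,"spin":-2},{"fingers":0.5,"dx":-0.015,"dy":-0.115,"dz":0,"spin":-3},{"fingers":0.5,"dx":-0.019,"dy":-0.15,"dz":0,"spin":-4},{"fingers":0.5,"dx":-0.024,"dy":-0.185,"dz":0,"spin":-5},{"fingers":0.5,"dx":-0.028,"dy":-0.215,"dz":0,"spin":-5.3},{"fingers":0.5,"dx":-0.03,"dy":-0.235,"dz":0,"spin":-5.3}]'
python3 -m pendant '[{"fingers":0.5,"dx":0,"dy":-0.03,"dz":0,"spin":0},{"fingers":0.5,"dx":0,"dy":-0.065,"dz":0,"spin":0},{"fingers":0.5,"dx":0,"dy":-0.1,"dz":0,"spin":0},{"fingers":0.5,"dx":0,"dy":-0.135,"dz":0,"spin":0},{"fingers":0.5,"dx":0,"dy":-0.165,"dz":0,"spin":0},{"fingers":0.5,"dx":0,"dy":-0.19,"dz":0,"spin":0},{"fingers":0.5,"dx":0,"dy":-0.2,"dz":0,"spin":0},{"fingers":0.5,"dx":0,"dy":-0.2,"dz":0,"spin":0}]'
python3 - <<'E'
from h import *
import pickle
goto([569.5,-217.2],0.3)
s=r.observe();c=cam("wrist",s);pickle.dump(c,open("w3.pkl","wb"))
a=grab_frame("wrist")[:,:,::-1];cv2.imwrite("pics/w3.png",np.clip(a*1.5,0,255).astype('uint8'))
t=grab_frame("top")[:,:,::-1];sd=grab_frame("side")[:,:,::-1];cv2.imwrite("pics/s3r.png",sd);cv2.imwrite("pics/t3r.png",t)
m=np.hstack([cv2.resize(t[150:300,340:460],None,fx=3,fy=3,interpolation=3),cv2.resize(sd[200:350,260:400],None,fx=3,fy=3,interpolation=3)])
cv2.imwrite("pics/m3.png",np.clip(m*1.6,0,255).astype('uint8'))
E
```

```text
t: 4.5
position: [559.7, -2.4, 160.3]
tool_rot: [[-1.0, -0.004, -0.002], [-0.004, 1.0, -0.0], [0.002, -0.0, -1.0]]
wrist_force: [-0.1, 0.4, -1.9]
width: 66.0
grasp_force: 25.0
t: 5.3
position: [560.9, -200.6, 160.6]
tool_rot: [[-1.0, -0.004, -0.001], [-0.004, 1.0, 0.001], [0.001, 0.001, -1.0]]
wrist_force: [0.5, 0.7, -1.9]
width: 65.8
grasp_force: 25.0
shift m [-0.008 -0.017 -0.   ] spin -0.09609320234018526
```

View pics/w3.png

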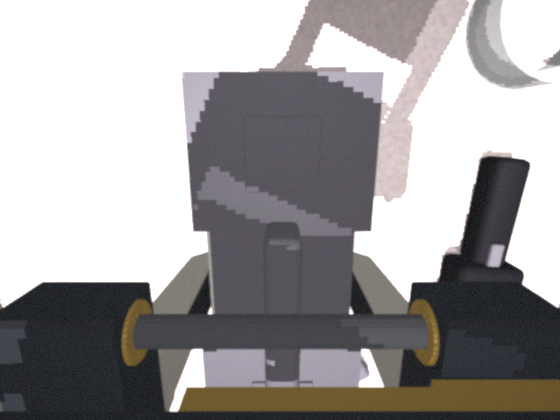

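View pics/m3.png

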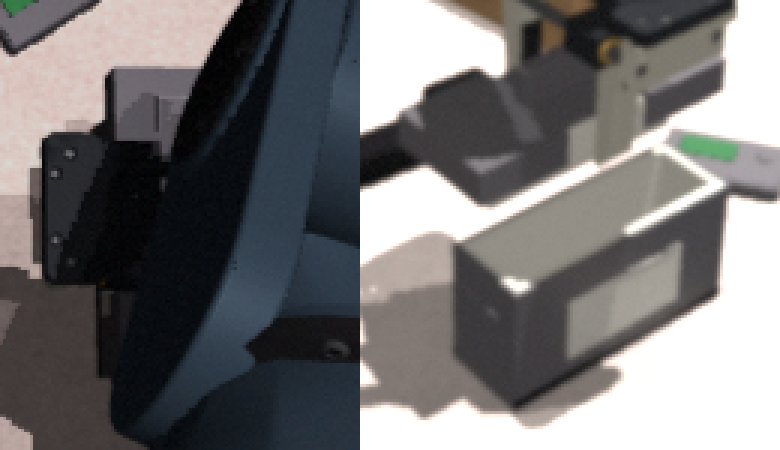

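The pair hangs level in the gripper: the wrist view has the plate's near edge at (183–383,72). In the side view the box rim is clear, with corners at about (292,281), (312,298), (382,262) and (362,248). I'll check the box estimate against the side camera with a fit.

```bash
python3 - <<'E'
from h import *
from scipy.optimize import least_squares
cs=cam("side")
def model(p,h=90,l=85,w=30):
    a=np.radians(p[2]);q=np.array([[l,w],[l,-w],[-l,-w],[-l,w]])
    return np.c_[q@np.array([[np.cos(a),np.sin(a)],[-np.sin(a),np.cos(a)]])+p[:2],np.full(4,h)]
print(proj(cs,model([569.5,-217.2,.3])))
obs=np.array([[361.7,248.3],[382.3,261.7],[311.7,298],[291.7,280.7]])
# bright edge gradient view unavailable: simple corner refine on the start frame
g=cv2.cvtColor(cv2.imread("pics/side0.png"),6)
f=least_squares(lambda p:(proj(cs,model(p))-obs).ravel(),[569,-217,0]);print(f.x,f.fun)
ob2=cv2.cornerSubPix(g,obs.astype(np.float32).reshape(-1,1,2),(3,3),(-1,-1),(3,30,.01)).reshape(-1,2);print(ob2)
f=least_squares(lambda p:(proj(cs,model(p))-ob2).ravel(),[569,-217,0]);print(f.x,f.fun)
m=cv2.resize(g[235:335,280:395],None,fx=6,fy=6,interpolation=3);cv2.imwrite("pics/sb.png",np.clip(m*1.6,0,255).astype('uint8'))
E
```

```text
[[360.36  246.672]
 [382.934 261.692]
 [311.517 299.11 ]
 [290.038 281.121]]
[ 570.601 -217.678   -0.287] [-0.318 -1.562  1.467  0.186  0.036  0.796 -1.159 -0.   ]
[[359.89  247.403]
 [380.844 262.753]
 [311.81  297.776]
 [290.925 280.024]]
[ 569.699 -216.099    0.254] [ 0.185 -1.021  1.755 -1.367 -0.647  0.925 -1.183  0.713]
```

View pics/sb.png

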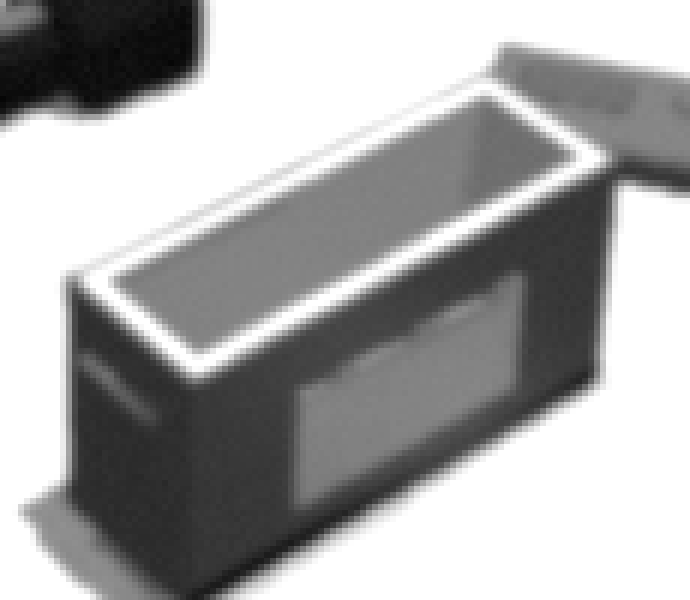

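The side view confirms the box at about (570,−217), yaw about 0°. I'll align over it and lower to just above the rim.

```bash
python3 -m pendant '[{"fingers":0.5,"dx":-0.005,"dy":-0.008,"dz":0,"spin":0},{"fingers":0.5,"dx":-0.009,"dy":-0.0165,"dz":0,"spin":0},{"fingers":0.5,"dx":-0.009,"dy":-0.0165,"dz":0.015,"spin":0},{"fingers":0.5,"dx":-0.009,"dy":-0.0165,"dz":0.03,"spin":0},{"fingers":0.5,"dx":-0.009,"dy":-0.0165,"dz":0.03,"spin":0},{"fingers":0.5,"dx":-0.009,"dy":-0.0165,"dz":0.03,"spin":0}]'
python3 - <<'E'
from h import *
goto([570.3,-217.0],0.2)
sd=grab_frame("side")[:,:,::-1]
cv2.imwrite("pics/m4.png",np.clip(cv2.resize(sd[190:340,260:410],None,fx=4,fy=4,interpolation=3)*1.6,0,255).astype('uint8'))
E
```

```text
t: 6.05
position: [570.5, -215.8, 130.8]
tool_rot: [[-1.0, -0.005, -0.002], [-0.005, 1.0, 0.001], [0.002, 0.001, -1.0]]
wrist_force: [0.3, 0.9, -1.5]
width: 66.0
grasp_force: 25.0
shift m [ 0.    -0.001 -0.   ] spin 0.10839144964594993
```

View pics/m4.png

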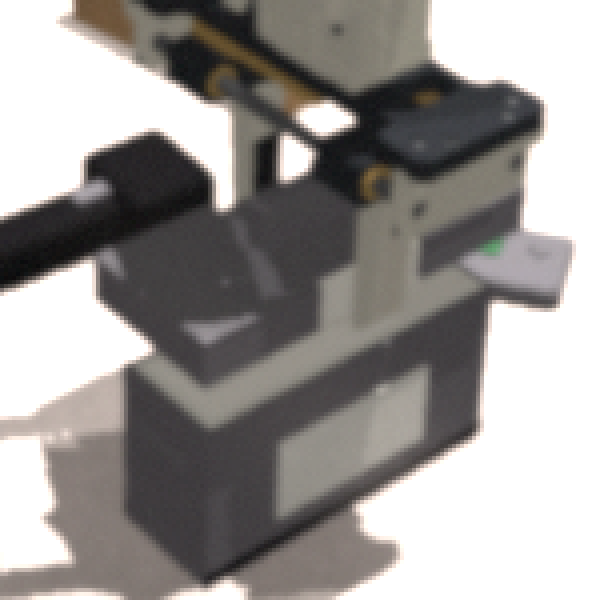

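The pair sits square over the mouth in the side view (lid front corner (207,380) above box corner (207,430)). Lowering in stages.

```bash
python3 -m pendant '[{"fingers":0.5,"dx":0,"dy":-0.001,"dz":0.003,"spin":0},{"fingers":0.5,"dx":0,"dy":-0.001,"dz":0.006,"spin":0},{"fingers":0.5,"dx":0,"dy":-0.001,"dz":0.009,"spin":0},{"fingers":0.5,"dx":0,"dy":-0.001,"dz":0.012,"spin":0},{"fingers":0.5,"dx":0,"dy":-0.001,"dz":0.015,"spin":0},{"fingers":0.5,"dx":0,"dy":-0.001,"dz":0.015,"spin":0}]'
python3 -m pendant '[{"fingers":0.5,"dx":0,"dy":0,"dz":0.002,"spin":0},{"fingers":0.5,"dx":0,"dy":0,"dz":0.004,"spin":0},{"fingers":0.5,"dx":0,"dy":0,"dz":0.006,"spin":0},{"fingers":0.5,"dx":0,"dy":0,"dz":0.006,"spin":0}]'
```

```text
t: 6.7
position: [570.7, -216.9, 116.1]
tool_rot: [[-1.0, -0.005, -0.001], [-0.005, 1.0, 0.0], [0.001, 0.0, -1.0]]
wrist_force: [1.1, -0.7, -2.4]
width: 65.8
grasp_force: 25.0
t: 7.1
position: [570.7, -217.0, 110.3]
tool_rot: [[-1.0, -0.005, -0.0], [-0.005, 1.0, 0.0], [0.0, 0.0, -1.0]]
wrist_force: [0.1, -0.1, -2.3]
width: 66.3
grasp_force: 25.0
```

No contact force yet and 7.5 mm to go.

```bash
python3 -m pendant '[{"fingers":0.5,"dx":0,"dy":0,"dz":0.002,"spin":0},{"fingers":0.5,"dx":0,"dy":0,"dz":0.004,"spin":0},{"fingers":0.5,"dx":0,"dy":0,"dz":0.006,"spin":0},{"fingers":0.5,"dx":0,"dy":0,"dz":0.006,"spin":0}]'
python3 -m pendant '[{"fingers":0.5,"dx":0,"dy":0,"dz":0.001,"spin":0},{"fingers":0.5,"dx":0,"dy":0,"dz":0.002,"spin":0},{"fingers":0.5,"dx":0,"dy":0,"dz":0.002,"spin":0}]'
```

```text
t: 7.5
position: [570.7, -217.0, 104.3]
tool_rot: [[-1.0, -0.005, -0.0], [-0.005, 1.0, 0.0], [0.0, 0.0, -1.0]]
wrist_force: [-1.1, -0.6, -1.5]
width: 66.0
grasp_force: 25.0
t: 7.8
position: [570.9, -217.1, 102.8]
tool_rot: [[-1.0, -0.005, 0.0], [-0.005, 1.0, -0.0], [-0.0, -0.0, -1.0]]
wrist_force: [-0.4, 0.5, -0.4]
width: 66.1
grasp_force: 25.0
```

```bash
python3 -m pendant '[{"fingers":0.5,"dx":0,"dy":0,"dz":0.0007,"spin":0},{"fingers":0.5,"dx":0,"dy":0,"dz":0.0015,"spin":0},{"fingers":0.5,"dx":0,"dy":0,"dz":0.0015,"spin":0},{"fingers":0.5,"dx":0,"dy":0,"dz":0.0015,"spin":0}]'
```

```text
t: 8.2
position: [571.0, -217.1, 102.7]
tool_rot: [[-1.0, -0.005, 0.001], [-0.005, 1.0, -0.0], [-0.001, -0.0, -1.0]]
wrist_force: [-7.5, 3.1, 15.1]
width: 66.1
grasp_force: 25.0
```

Seated: it stopped at 102.7 mm, the expected home height, with 15 N down. Release, then rise to fin height (tips about 2 mm above the plate).

```bash
python3 -m pendant '[{"fingers":0.5,"dx":0,"dy":0,"dz":-0.001,"spin":0},{"fingers":0.25,"dx":0,"dy":0,"dz":-0.001,"spin":0},{"fingers":0.1,"dx":0,"dy":0,"dz":-0.001,"spin":0},{"fingers":0,"dx":0,"dy":0,"dz":-0.001,"spin":0},{"fingers":0,"dx":0,"dy":0,"dz":-0.001,"spin":0},{"fingers":0,"dx":0,"dy":0,"dz":-0.001,"spin":0}]'
python3 -m pendant '[{"fingers":0,"dx":0,"dy":0,"dz":-0.005,"spin":0},{"fingers":0,"dx":0,"dy":0,"dz":-0.015,"spin":0},{"fingers":0,"dx":0,"dy":0,"dz":-0.025,"spin":0},{"fingers":0,"dx":0,"dy":0,"dz":-0.037,"spin":0},{"fingers":0,"dx":0,"dy":0,"dz":-0.037,"spin":0},{"fingers":0,"dx":0,"dy":0,"dz":-0.037,"spin":0}]'
python3 - <<'E'
from h import *
sd=grab_frame("side")[:,:,::-1];w=grab_frame("wrist")[:,:,::-1]
m=np.hstack([cv2.resize(sd[190:340,260:410],(420,420),interpolation=3),w[:,90:470]]);cv2.imwrite("pics/m5.png",np.clip(m*1.5,0,255).astype('uint8'))
E
```

```text
t: 8.8
position: [570.8, -217.1, 102.0]
tool_rot: [[-1.0, -0.005, -0.0], [-0.005, 1.0, 0.0], [0.0, 0.0, -1.0]]
wrist_force: [0.1, -0.0, 0.3]
width: 92.2
grasp_force: 0.0
t: 9.4
position: [571.0, -217.1, 139.6]
tool_rot: [[-1.0, -0.005, 0.001], [-0.005, 1.0, -0.0], [-0.001, -0.0, -1.0]]
wrist_force: [-0.7, -0.2, -0.0]
width: 92.7
grasp_force: 0.0
```

View pics/m5.png

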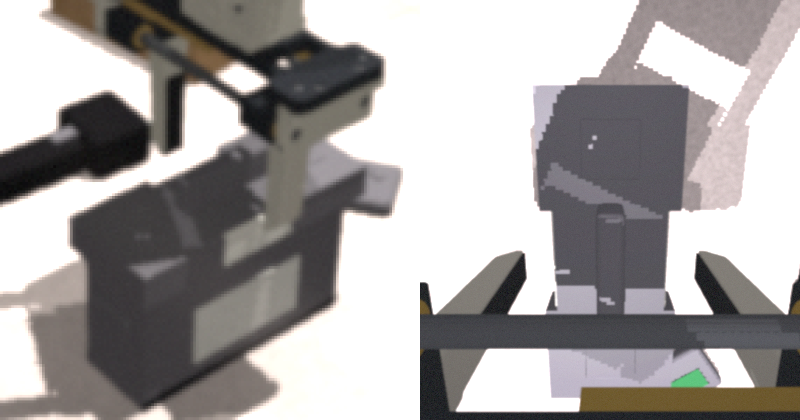

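The lids sit flush on the box, and the fin is centred between the open fingers (right half, about (610,260)). Close on the fin.

```bash
python3 -m pendant '[{"fingers":0.3,"dx":0,"dy":0,"dz":0,"spin":0},{"fingers":0.5,"dx":0,"dy":0,"dz":0,"spin":0},{"fingers":0.7,"dx":0,"dy":0,"dz":0,"spin":0},{"fingers":0.78,"dx":0,"dy":0,"dz":0,"spin":0},{"fingers":0.82,"dx":0,"dy":0,"dz":0,"spin":0},{"fingers":0.86,"dx":0,"dy":0,"dz":0,"spin":0},{"fingers":0.95,"dx":0,"dy":0,"dz":0,"spin":0},{"fingers":0.95,"dx":0,"dy":0,"dz":0,"spin":0}]' 25
python3 -m pendant '[{"fingers":0.95,"dx":0,"dy":0,"dz":-0.002,"spin":0},{"fingers":0.95,"dx":0,"dy":0,"dz":-0.005,"spin":0},{"fingers":0.95,"dx":0,"dy":0,"dz":-0.009,"spin":0},{"fingers":0.95,"dx":0,"dy":0,"dz":-0.014,"spin":0},{"fingers":0.95,"dx":0,"dy":0,"dz":-0.02,"spin":0},{"fingers":0.95,"dx":0,"dy":0,"dz":-0.028,"spin":0},{"fingers":0.95,"dx":0,"dy":0,"dz":-0.035,"spin":0},{"fingers":0.95,"dx":0,"dy":0,"dz":-0.035,"spin":0}]'
```

```text
t: 10.3
position: [570.9, -217.1, 139.2]
tool_rot: [[-1.0, -0.005, 0.0], [-0.005, 1.0, -0.0], [-0.0, -0.0, -1.0]]
wrist_force: [0.4, -0.1, -0.4]
width: 33.9
grasp_force: 0.0
t: 11.1
position: [571.3, -217.3, 175.5]
tool_rot: [[-1.0, -0.005, 0.002], [-0.005, 1.0, -0.001], [-0.002, -0.001, -1.0]]
wrist_force: [-0.9, 0.2, -0.8]
width: 14.2
grasp_force: 25.0
```

The fingers finished closing during the lift, so the fin may be gripped a little high. I've used all 10 pictures, so I'll check by numbers.

```bash
python3 - <<'E'
from h import *
F=[];W=[]
for i in range(4):
    s=r.observe();F.append(np.r_[s['wrist_force'],s['moment']]);sd=grab_frame("side")
print('F',np.mean(F,0))
cv2.imwrite("pics/s6.png",sd[:,:,::-1])
cs=cam("side");g=cv2.cvtColor(sd,cv2.COLOR_RGB2GRAY)
# side camera sees faces y=-217-33 (long) and x=-end; scan gray vertically at several x along the long face
for x in (500,530,550,590,610,640):
    print(x,[int(g[int(round(v)),int(round(u))]) for u,v in proj(cs,[[x,-250,z] for z in range(80,190,5)])])
w=grab_frame("wrist");cv2.imwrite("pics/w6.png",w[:,:,::-1]);gw=cv2.cvtColor(w,cv2.COLOR_RGB2GRAY)
for u in (220,240,260,290,310,330,340): print(u,gw[40:130:3,u])
E
```

```text
F [-0.404  0.17  -0.611  0.06   0.011  0.011]
500 [42, 43, 68, 89, 90, 90, 91, 90, 58, 48, 47, 44, 52, 78, 44, 40, 41, 42, 44, 54, 55, 54]
530 [46, 45, 62, 88, 91, 91, 91, 88, 62, 43, 42, 40, 39, 39, 38, 38, 39, 38, 38, 38, 40, 40]
550 [46, 46, 52, 95, 100, 102, 104, 152, 123, 87, 87, 87, 87, 71, 45, 37, 39, 37, 38, 41, 66, 76]
590 [42, 42, 62, 87, 99, 100, 103, 140, 166, 87, 86, 86, 87, 75, 63, 87, 89, 88, 87, 78, 90, 89]
610 [39, 39, 45, 77, 90, 91, 91, 91, 64, 46, 45, 44, 52, 77, 89, 89, 89, 84, 94, 104, 110, 109]
640 [40, 40, 49, 87, 90, 90, 90, 89, 64, 46, 45, 44, 51, 89, 106, 107, 106, 108, 181, 206, 206, 209]
220 [221 226 229 226 224 222 223 227 226 226 227 228 224 220 225 215 126 128
 126 127 128 129 129 127 130 127  88  86 105  61]
240 [222 225 226 224 226 226 222 223 225 223 220 222 227 227 222 204  62  63
  62  62  63  60  63  61  60  63  60  61  62  60]
260 [225 225 227 228 229 227 221 223 224 220 202 194 127  98  99  94  61  64
  62  61  60  60  60  61  60  62  57  61  59  62]
290 [203 202 203 196 126 102 102  99 105 102 102  99  97  98 100  93  60  62
  63  61  63  63  61  61  60  62  62  62  62  61]
310 [102 100  98 102 101 125 160 195 103 105 104 102 102 103 102  91  64  61
  61  63  63  61  61  62  60  63  61  59  59  58]
330 [196 205 200 201 199 205 206 205 206 204 204 192 104 103 100  94  62  62
  60  59  60  60  59  61  60  61  60  61  60  62]
340 [208 211 207 206 207 208 206 208 209 209 207 208 205 128 105  95  60  59
  61  61  60  61  62  61  60  62  60  59  61  60]
```

Seated check: the slab's white face spans z of about 92–118 along the whole box. The outer lid's skirt edge is at about 120 mm at both ends, so it is level and alone, lifted about 24 mm. That leaves about 10 mm of fin overlap at 25 N, ample for 120 g. Raise another 76 mm gently.

```bash
python3 -m pendant '[{"fingers":0.95,"dx":0,"dy":0,"dz":-0.004,"spin":0},{"fingers":0.95,"dx":0,"dy":0,"dz":-0.013,"spin":0},{"fingers":0.95,"dx":0,"dy":0,"dz":-0.025,"spin":0},{"fingers":0.95,"dx":0,"dy":0,"dz":-0.04,"spin":0},{"fingers":0.95,"dx":0,"dy":0,"dz":-0.055,"spin":0},{"fingers":0.95,"dx":0,"dy":0,"dz":-0.067,"spin":0},{"fingers":0.95,"dx":0,"dy":0,"dz":-0.074,"spin":0},{"fingers":0.95,"dx":0,"dy":0,"dz":-0.076,"spin":0}]'
python3 -m pendant '[{"fingers":0.95,"dx":0,"dy":0,"dz":0,"spin":0},{"fingers":0.95,"dx":0,"dy":0,"dz":0,"spin":0},{"fingers":0.95,"dx":0,"dy":0,"dz":0,"spin":0},{"fingers":0.95,"dx":0,"dy":0,"dz":0,"spin":0},{"fingers":0.95,"dx":0,"dy":0,"dz":0,"spin":0}]'
python3 - <<'E'
from h import *
sd=grab_frame("side");cs=cam("side");g=cv2.cvtColor(sd,cv2.COLOR_RGB2GRAY)
for x in (490,510,530,610,630,650):
    print(x,[int(g[int(round(v)),int(round(u))]) for u,v in proj(cs,[[x,-255,z] for z in range(80,260,5)])])
gw=cv2.cvtColor(grab_frame("wrist"),cv2.COLOR_RGB2GRAY)
for u in (220,240,290,310,330,340): print(u,gw[76:100:2,u])
F=[]
for i in range(6): grab_frame("side");F.append(r.observe()['wrist_force'])
print(np.mean(F,0))
E
```

```text
t: 12.15
position: [571.1, -217.2, 251.2]
tool_rot: [[-1.0, -0.005, 0.001], [-0.005, 1.0, -0.001], [-0.001, -0.001, -1.0]]
wrist_force: [-0.3, -0.8, -1.3]
width: 13.8
grasp_force: 25.0
t: 12.65
position: [570.8, -217.0, 249.9]
tool_rot: [[-1.0, -0.005, -0.0], [-0.005, 1.0, 0.0], [0.0, 0.0, -1.0]]
wrist_force: [-0.2, -0.4, -1.1]
width: 13.9
grasp_force: 25.0
490 [37, 38, 37, 48, 83, 94, 95, 98, 148, 137, 86, 82, 82, 82, 82, 82, 82, 82, 82, 82, 104, 154, 199, 200, 146, 43, 42, 40, 39, 73, 61, 38, 51, 49, 52, 52]
510 [42, 41, 42, 53, 83, 89, 88, 86, 87, 83, 82, 85, 81, 82, 82, 83, 82, 82, 83, 82, 85, 180, 200, 198, 167, 42, 39, 37, 37, 37, 40, 51, 51, 50, 41, 38]
530 [45, 44, 43, 48, 90, 95, 96, 100, 142, 183, 179, 115, 82, 82, 81, 82, 82, 82, 82, 81, 84, 151, 200, 199, 136, 46, 36, 38, 37, 38, 35, 35, 35, 36, 34, 38]
610 [41, 37, 37, 43, 81, 96, 97, 98, 114, 168, 102, 82, 81, 82, 87, 138, 191, 195, 200, 198, 196, 198, 200, 198, 166, 46, 42, 41, 42, 68, 82, 84, 95, 91, 101, 104]
630 [39, 37, 35, 42, 79, 95, 96, 97, 112, 167, 106, 133, 169, 175, 204, 204, 198, 199, 198, 198, 197, 196, 198, 198, 166, 51, 42, 41, 42, 77, 99, 100, 100, 101, 175, 186]
650 [196, 192, 117, 45, 88, 99, 97, 97, 107, 113, 110, 181, 204, 203, 200, 201, 201, 202, 202, 200, 198, 198, 200, 197, 168, 70, 42, 42, 42, 64, 100, 149, 184, 174, 175, 172]
220 [228 224 226 228 223 177 127 127 126 127 128 126]
240 [226 226 224 224 225 152  64  60  63  61  62  61]
290 [103  99 101  99 100  83  64  77  72  61  61  63]
310 [103 103 100 101 102  81  63  63  62  64  61  59]
330 [103 105 103 103 100  81  62  60  60  61  61  61]
340 [205 185 104 101 102  80  61  63  61  59  59  62]
[ 0.105  0.086 -1.006]
```

The skirt edge is at 201 mm along its whole length (level, lifted about 10 cm). The inner lid is still on the rim, and the load of about 1 N matches the outer lid alone.

```bash
python3 -c "
from station import r
print(r.close_job())"
```

```text
the job is handed in; nothing more can be done
None
```

The job is handed in: the inner lid is seated on the box, and the arm is holding the outer lid level by its fin about 10 cm above it; the grip on the fin is a little high (about 10 mm overlap) but held steady at 25 N.

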